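# Pull the sunken tag from the weak spring clip

### The job

Three alike spring clips stand jaws up, each gripping a white plastic test tag; two tags are still held high, but the weak clip has let its tag sink lower than the others. Pull the sunken tag up out of its clip and put it in the aluminium tray, inside the rim. Leave the other two tags where they are in their clips.

Things in the scene. Friction and masses are not known exactly. Their poses are not given: they have to be found in the camera images.
- tag_weak_mid (a point): Centre of the sunken tag, the lowest of three: white plastic, 30 g, upright, 60 mm wide (y), 85 tall (z), 5 thick (x); its top 20 mm is a grip bar 10 thick, bar middle 32.5 mm above the centre. Centre 57.5, top 100 mm above the table; its lower 41 mm is in a fixed steel clip whose jaws end 56 mm above the table. Pulls straight up with under 15 N; free when the centre is 105 mm up.
- tag_firm1_mid (a point): Centre of a firmly held tag, same shape and axes as the sunken one but 22 mm higher: centre 79.5, top 122 mm above the table. It stays in its clip. All three clips are alike: dark steel jaws 56 mm wide on a white foot plate 76 x 84 x 10 mm, fixed to the table; the jaw on the tag's -x side is sprung, the other fixed.
- tag_firm2_mid (a point): Centre of a firmly held tag, same shape and axes as the sunken one but 22 mm higher: centre 79.5, top 122 mm above the table. It stays in its clip. The clips stand at least 145 mm apart, in any order.
- tray: Small loose aluminium tray, open on top, 220 mm (x) by 160 mm (y), rim 25 mm high, walls and floor 3 mm thick, 350 g, lying on the work surface. Origin: centre of its underside; z up. A tag stood on its foot at the middle, faces towards the two ends, tips over and lies inside.
Things that resemble listed ones, but are neither listed nor needed, are in the scene too. What is shaped like the part that bears tag_weak_mid but blue or green is not meant.

How it is judged:
By the outcome, as a careful person would: the job done as asked, in the order asked, and still so for the second after the job is handed in, with the robot touching nothing.
It also fails if it takes over 48 s, if anything falls off the work surface, if the arm or the gripper's body presses on something with over 40 N, if the wrist force passes 120 N, or if a joint passes its speed limit or range.

### The arm

A 6-joint arm with a two-finger parallel gripper is mounted at the origin on the work surface. World frame = base frame: x ahead of the robot, y to its left, z up, the work surface at z = 0. Lengths are in m, angles in rad, forces in N, time in s.
With the tool pointing down it reaches from about 0.35 to 0.775 m from the base axis. Payload 5.5 kg.
Tool frame: the origin (TCP) lies between the finger pads; the fingertips stand 8 mm ahead of it and the grasp point (between the pads) lies 11 mm behind it; z points along the fingers, y is the line along which they close (so a half turn about z gives the same grasp; the last joint's range is limited). The gripper opens to 85 mm and grips with 20 to 120 N. Pads are 22 mm wide; open, the fingers measure 114 mm over their backs; the gripper's body (76 mm by 85 mm) begins 54 mm behind the grasp point. The pads swing forward as they close: fully open they stand 13 mm farther back than shut.
Start: joints at [1.041, 0.313, 0.046, 1.304, 0, 1.431], TCP at [0.219, 0.532, 0.239] pointing down, gripper open.
Joint ranges: [-2.76, 2.76], [-0.86, 1.69], [-1.03, 1.26], [-2.2, 2.34], [-1.47, 1.5], [-3.14, 3.14]. Speed limits (rad/s): [2.57, 2.57, 3.14, 3.14, 3.14, 3.14].

### API

Orientations are given as a unit quaternion [w, x, y, z].
In Python, from workcell import status, vision, job gives the robot as it stands. The module is installed in compiled form; this text tells all that it offers.
- The arm moves only by the tool apply_moves, never from a script. Its argument "moves" is one flat list of numbers, 6 for each row, row after row: the shift along the world's x, y, z in units of 25 mm (1.0 is 25 mm), then the turn, a rotation vector about the world's x, y, z in rad. In form: [x, y, z, rx, ry, rz, x, y, z, rx, ry, rz, ...]. A call has 1 to 20 rows; each row is the pose to reach, as a shift and turn from the pose commanded when the call began; what a row does not reach only later rows make up. A row lasts 1/12 s, in which the tool goes at most 41.7 mm and 7.16 degrees, less where a joint would pass 70% of its speed; a pose out of reach is approached as far as the arm can. A call with a gripper value outside its range is refused whole. "claw" is the opening in per cent of the stroke, from 0 (shut) to 100 (fully open), set as the call begins (left out, the last holds). The fingers move at their own pace and stop on an object; "newtons" is the grip in N (left out, the last holds). Time passes only in rows, so rows that repeat a pose let the fingers close. It gives the time, the measured TCP pose, the force, the opening and the grip force at its end, in the units of the state.
- status.get_state(): the state, without advancing time (a new reading comes with each control period).
- vision.read_camera(name): name is "scene" or "top" or "wrist"; returns a dict with "image" (480x640x3 uint8, blue, green, red), "camera_matrix" (3x3 intrinsics, pixels), "camera_from_world" (4x4, takes a point from world to camera coordinates). Camera axes: x right, y down, z forward; pixel columns grow to the right and rows downward; lengths in m; the calibration is good to about 2 mm. The wrist camera is an equidistant fisheye: a pixel r from the principal point sees the ray r / f radians off the axis. A picture is of the moment at which its call begins. There is no depth.
- job.hand_in(): hands the job in; it is judged then, once.
The state is a dict: "clock": time; "joint_pos": joint angles; "qvel": joint speeds; "tau": joint torques, N m; "tcp_pos": TCP position; "orientation": TCP orientation; "wrist_force": force on the tool from outside, world axes, zero at the start; "ft_torque": the same for the moment, N m; "finger_gap": finger opening in m; "grip_force": force on a finger pad.
Only numpy, scipy, OpenCV 4.12 (cv2) and the standard library are available. Lean on these libraries where they do the work, as an engineer would, in place of code of your own. Each camera call takes 0.05 s, during which the arm holds its last target. There are 200 camera calls.

## Working session

There is one attempt and no reset: what is moved stays moved. The work goes in short steps, Python scripts to look and compute and a tool call to move; the robot and the scene stay as the last step left them, time stands still between calls to the robot, and variables do not carry over. Pictures are saved under pics/ and viewed, at most 10 in all, crops included, and the job is handed in when it is done.

Besides the shell and the picture viewer there is one more tool, called as name(argument=value, ...) on one line, values as JSON. apply_moves: Moves the arm, as the interface text tells. Its arguments: {"type":"object","properties":{"moves":{"type":"array","items":{"type":"number"}},"claw":{"type":"number"},"newtons":{"type":"number"}},"required":["moves"]}

```bash
mkdir -p pics; python3 - <<'E'
from workcell import status, vision
import cv2, pickle
d={}
for n in ("scene","top"):
    c=vision.read_camera(n); d[n]=c; cv2.imwrite(f"pics/{n}0.png",c["image"])
    print(n,c["camera_matrix"].tolist(),c["camera_from_world"].round(4).tolist())
pickle.dump(d,open("cams.pkl","wb"))
s=status.get_state();print(s)
E
```

```text
scene [[551.8102126735997, 0.0, 316.86216867003156], [0.0, 551.8102126735997, 240.25106615440075], [0.0, 0.0, 1.0]] [[-0.0458, 0.9988, -0.0144, 0.0097], [0.7044, 0.0221, -0.7095, -0.3535], [-0.7083, -0.0427, -0.7046, 1.4958], [0.0, 0.0, 0.0, 1.0]]
top [[602.9884040021088, 0.0, 309.4731220974653], [0.0, 602.9884040021088, 238.5771758980455], [0.0, 0.0, 1.0]] [[0.0103, -0.9998, 0.0144, -0.0084], [-0.9906, -0.0122, -0.1364, 0.5727], [0.1366, -0.0129, -0.9905, 1.2293], [0.0, 0.0, 0.0, 1.0]]
{'clock': 0.1, 'joint_pos': array([1.04135349e+00, 3.13916171e-01, 4.50797590e-02, 1.30359886e+00,
       4.62437996e-05, 1.43118134e+00]), 'qvel': array([ 0.00079132, -0.0008005 ,  0.00175301,  0.00053187, -0.00077085,
       -0.00103314]), 'tau': array([ 2.32891158e-03, -4.81727242e+01,  2.99243993e+01,  1.28095597e-02,
       -1.19816714e-04,  1.94109441e-05]), 'tcp_pos': array([0.21829359, 0.53146989, 0.23849798]), 'orientation': array([-2.90893035e-04,  1.93682048e-01,  9.81064010e-01, -7.66454276e-04]), 'wrist_force': array([0.15341776, 0.57856571, 0.45927701]), 'ft_torque': array([0.04402679, 0.0050614 , 0.0073033 ]), 'grip_force': 0.0, 'finger_gap': 0.0856894615792843}
```

View pics/scene0.png

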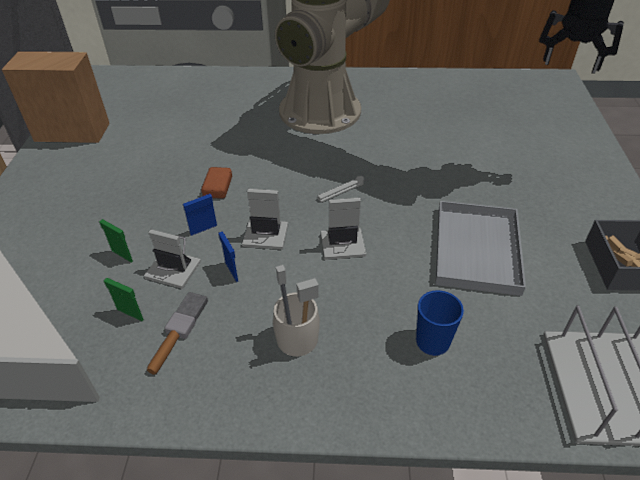

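View pics/top0.png

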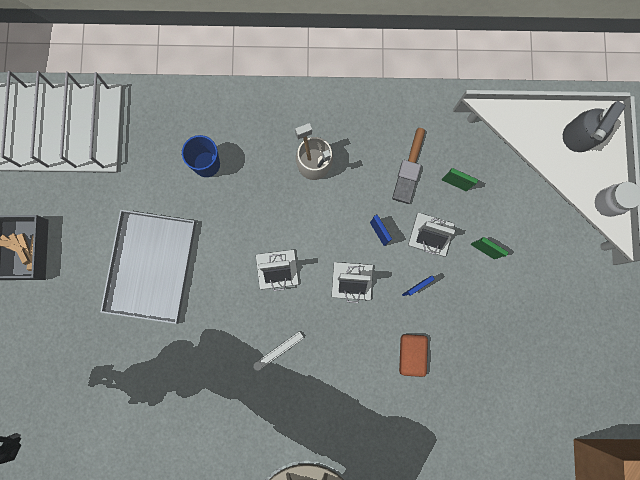

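The scene view shows three clips at about (168,255), (265,215) and (343,225). The left one looks sunken and slightly turned, with blue and green upright plates around it. In the top view it is at (433,235), and the tray is at (150,267). I'll zoom in on all three.

```bash
python3 - <<'E'
import cv2, pickle, numpy as np
d=pickle.load(open("cams.pkl","rb"))
s=d["scene"]["image"];t=d["top"]["image"]
a=cv2.resize(s[180:320,90:290],None,fx=4,fy=4,interpolation=cv2.INTER_CUBIC)[:, :800]
cv2.imwrite("pics/zs.png",a)
a=cv2.resize(t[150:300,345:515],None,fx=4,fy=4,interpolation=cv2.INTER_CUBIC)
cv2.imwrite("pics/zt.png",a)
# tag heights: print white components
E
```

```text
(no output)
```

View pics/zs.png

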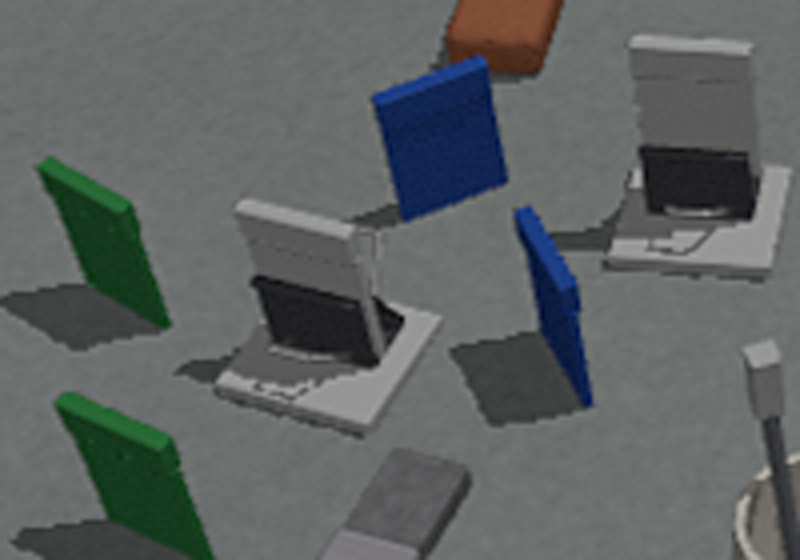

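View pics/zt.png

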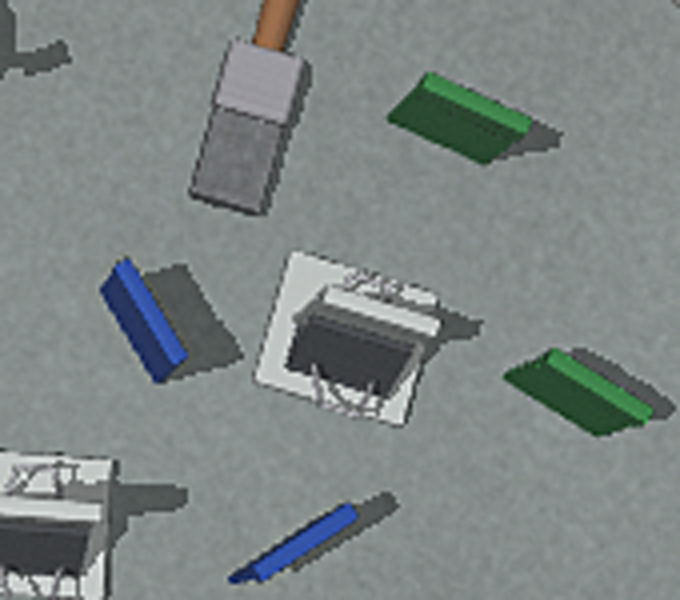

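The zooms confirm the left clip's tag sits lowest. Its bar's top face spans about (325..441, 286..335) in the top zoom, which is near (441,228) in the top image. The loose blue and green plates stand about 60–80 mm away. Next I'll measure the bar top faces and the tray.

```bash
cat > h.py <<'E'
import numpy as np, cv2, pickle
def ray(c,uv):
    K=c["camera_matrix"];T=c["camera_from_world"];R=T[:3,:3]
    return -R.T@T[:3,3], R.T@np.linalg.solve(K,[uv[0],uv[1],1.])
def plane(c,uv,z):
    o,d=ray(c,uv); return o+d*(z-o[2])/d[2]
def tri(c1,u1,c2,u2):
    o1,d1=ray(c1,u1);o2,d2=ray(c2,u2)
    s=np.linalg.lstsq(np.c_[d1,-d2],o2-o1,rcond=None)[0]
    p,q=o1+d1*s[0],o2+d2*s[1]; return (p+q)/2,np.linalg.norm(p-q)
def proj(c,p):
    q=c["camera_from_world"]@np.r_[p,1]; q=c["camera_matrix"]@q[:3]; return q[:2]/q[2]
E
python3 - <<'E'
from h import *
d=pickle.load(open("cams.pkl","rb"));t=d["top"];s=d["scene"]
g=cv2.cvtColor(t["image"],cv2.COLOR_BGR2GRAY)
hsv=cv2.cvtColor(t["image"],cv2.COLOR_BGR2HSV)
print("gray col through bar/plate",g[212:260,438].tolist()); print(g[255:300,352].tolist())
gs=cv2.cvtColor(s["image"],cv2.COLOR_BGR2GRAY); print("scene",gs[225:275,165].tolist(), gs[185:250,263].tolist())
for thr in (190,200,210):
    n,l,st,ce=cv2.connectedComponentsWithStats((g>thr).astype(np.uint8))
    for i in range(1,n):
        x,y,w,h,a=st[i]
        if 250<x<460 and 200<y<300 and a>25:
            r=cv2.minAreaRect(np.argwhere(l==i)[:,::-1].astype(np.float32)); print(thr,a,np.round(r[0],1),np.round(r[1],1),round(r[2],1))
# tray corners (rim, z=.025)
for uv in ((121,211),(200,219),(178,322),(101,313)): print(uv,plane(t,uv,.025).round(3))
# bar corners by eye, z=.1
for uv in ((330,286),(441,322),(436,335),(325,301)): print(plane(t,np.array(uv)/4+[345-.375,150-.375],.1).round(4))
E
```

```text
gray col through bar/plate [144, 144, 143, 142, 146, 147, 77, 100, 170, 138, 205, 116, 102, 198, 196, 196, 208, 132, 97, 96, 104, 59, 80, 67, 63, 64, 62, 63, 63, 61, 63, 64, 60, 80, 74, 47, 60, 217, 213, 213, 112, 210, 131, 141, 138, 140, 143, 141]
[141, 141, 138, 142, 141, 141, 136, 136, 108, 214, 208, 172, 155, 106, 101, 204, 210, 214, 118, 127, 205, 197, 204, 211, 90, 74, 75, 79, 60, 62, 61, 64, 63, 61, 63, 63, 58, 67, 62, 115, 102, 209, 212, 196, 141]
scene [109, 108, 107, 109, 112, 111, 105, 115, 150, 153, 151, 137, 86, 87, 89, 89, 88, 86, 84, 89, 89, 89, 89, 88, 92, 89, 63, 26, 38, 35, 28, 32, 28, 29, 33, 34, 29, 34, 31, 30, 29, 29, 55, 110, 123, 73, 91, 90, 89, 85] [108, 111, 112, 106, 112, 156, 152, 139, 83, 90, 91, 90, 91, 92, 95, 91, 91, 90, 92, 91, 91, 91, 88, 92, 92, 89, 92, 92, 90, 90, 93, 87, 32, 33, 38, 32, 34, 33, 31, 33, 34, 34, 34, 32, 34, 32, 24, 71, 124, 66, 91, 86, 107, 158, 156, 148, 104, 101, 158, 154, 136, 85, 85, 61, 72]
190 298 [420.4 230.6] [15.9 33.6] 17.4
190 26 [449.2 223.6] [8.2 2.8] 18.4
190 109 [440.1 227.2] [28.8  3.9] 17.1
190 52 [443.9 248.5] [ 5.6 12.9] 15.9
190 504 [276.5 269.1] [34.5 38.2] 82.9
190 376 [351.7 280.6] [38.2 34.5] 4.4
190 34 [353.5 270. ] [9. 4.] -0.0
190 45 [294.5 278.5] [11.  5.] 90.0
190 117 [354.6 276.5] [29.1  4.1] 4.1
190 49 [367.5 293.5] [11.  5.] 90.0
200 40 [439.9 227.4] [28.5  3.2] 16.7
200 27 [416.9 237.8] [16.8  6.1] 72.9
200 35 [443.9 248.5] [ 5.6 12.9] 15.9
200 330 [276.5 269.1] [34.1 38.1] 82.9
200 132 [339.4 280.1] [13.4 33.6] 3.9
200 32 [365.8 267.2] [12.   5.5] 4.8
200 27 [353.5 270. ] [9. 4.] -0.0
200 42 [294.5 278.5] [11.  5.] 90.0
200 56 [354.6 276.7] [29.1  3.5] 4.1
200 40 [367.5 293.5] [11.  5.] 90.0
(121, 211) [0.629 0.4   0.025]
(200, 219) [0.614 0.232 0.025]
(178, 322) [0.396 0.27  0.025]
(101, 313) [0.413 0.43  0.025]
[ 0.6028 -0.238   0.1   ]
[ 0.5852 -0.2937  0.1   ]
[ 0.5785 -0.291   0.1   ]
[ 0.5951 -0.2353  0.1   ]
```

```bash
python3 - <<'E'
from h import *
d=pickle.load(open("cams.pkl","rb"));t=d["top"];s=d["scene"]
gs=cv2.cvtColor(s["image"],cv2.COLOR_BGR2GRAY)
n,l,st,ce=cv2.connectedComponentsWithStats((gs>130).astype(np.uint8))
for i in range(1,n):
    x,y,w,h,a=st[i]
    if 130<x<370 and 180<y<260 and a>25:
        r=cv2.minAreaRect(np.argwhere(l==i)[:,::-1].astype(np.float32)); print(a,np.round(r[0],1),np.round(r[1],1),round(r[2],1))
c=plane(t,(440.1,227.2),.1);print("weak c",c.round(4), "if .122:",plane(t,(440.1,227.2),.122).round(4))
a=np.deg2rad(17.1);v=np.array([np.cos(a),np.sin(a)])*14.6
e=plane(t,np.array([440.1,227.2])+v,.1)-plane(t,np.array([440.1,227.2])-v,.1);print("edge",e,np.linalg.norm(e),"yaw of width dir",np.arctan2(e[1],e[0]))
print("pred in scene at .1",proj(s,c),"at .122",proj(s,plane(t,(440.1,227.2),.122)))
c2=plane(t,(354.6,276.5),.122);print("firm mid",c2.round(4),proj(s,c2))
# loose plates: top edges in top view, approx z .085
for nm,lo,hi in(("blue",(105,120,60),(130,255,255)),("green",(45,100,50),(80,255,255))):
    m=cv2.inRange(cv2.cvtColor(t["image"],cv2.COLOR_BGR2HSV),lo,hi)
    n,l,st,ce=cv2.connectedComponentsWithStats(m)
    for i in range(1,n):
        if st[i][4]>60 and st[i][0]>300:
            b=cv2.boxPoints(cv2.minAreaRect(np.argwhere(l==i)[:,::-1].astype(np.float32)))
            print(nm,[plane(t,p,.06)[:2].round(3).tolist() for p in b])
E
```

```text
141 [337.2 188.5] [ 3.7 40.4] 66.8
55 [338.  192.5] [ 1.4 37.2] 66.3
87 [262.5 190.7] [29.1  2.9] 3.6
99 [344.6 200. ] [ 3.1 31.1] 85.9
331 [264.5 232.4] [43.6 25.4] 3.8
431 [343.1 244.7] [25.7 40.9] 77.5
97 [163.  233.9] [28.6  3.2] 14.0
31 [323.5 234.5] [7. 5.] 90.0
37 [259. 240.] [ 4. 12.] 90.0
352 [179.6 273.3] [21.1 48.1] 57.2
weak c [ 0.5908 -0.264   0.1   ] if .122: [ 0.5872 -0.2589  0.122 ]
edge [-0.01679649 -0.05604885  0.        ] 0.05851149965694685 yaw of width dir -1.8619557817772017
pred in scene at .1 [163.76253348 232.56382009] at .122 [164.47044968 222.59347035]
firm mid [ 0.4878 -0.0897  0.122 ] [263.15492733 189.37392245]
blue [[0.611, -0.123], [0.623, -0.141], [0.569, -0.173], [0.558, -0.155]]
blue [[0.458, -0.192], [0.497, -0.254], [0.489, -0.259], [0.449, -0.198]]
green [[0.698, -0.278], [0.728, -0.292], [0.7, -0.355], [0.67, -0.341]]
green [[0.561, -0.336], [0.586, -0.352], [0.547, -0.414], [0.523, -0.399]]
```

The sunken tag's bar top is at (0.591, −0.264, 0.100). Its position seen in the scene view agrees with z = 0.1 to about 1.5 px, and its edge measures 58.5 mm, so it fits. The tag's yaw is −0.291 rad. I'll move above it.

apply_moves(moves=[7.44,-15.92,0,0,0,-0.736,14.88,-31.84,0,0,0,-1.472,14.88,-31.84,0,0,0,-1.472,14.88,-31.84,0,0,0,-1.472,14.88,-31.84,0,0,0,-1.472,14.88,-31.84,0,0,0,-1.472,14.88,-31.84,0,0,0,-1.472,14.88,-31.84,0,0,0,-1.472,14.88,-31.84,0,0,0,-1.472,14.88,-31.84,0,0,0,-1.472,14.88,-31.84,0,0,0,-1.472,14.88,-31.84,0,0,0,-1.472,14.88,-31.84,0,0,0,-1.472,14.88,-31.84,0,0,0,-1.472,14.88,-31.84,0,0,0,-1.472,14.88,-31.84,0,0,0,-1.472,14.88,-31.84,0,0,0,-1.472,14.88,-31.84,0,0,0,-1.472,14.88,-31.84,0,0,0,-1.472,14.88,-31.84,0,0,0,-1.472], claw=60, newtons=50)

```text
clock: 1.77
tcp_pos: [0.5716, -0.225, 0.2387]
orientation: [-0.0, 0.802, 0.597, -0.0]
wrist_force: [0.3, 0.3, 0.2]
finger_gap: 0.051
grip_force: 0.0
```

apply_moves(moves=[0.76,-1.6,0,0,0,0,0.76,-1.6,-1.3,0,0,0,0.76,-1.6,-2.6,0,0,0,0.76,-1.6,-2.6,0,0,0,0.76,-1.6,-2.6,0,0,0])

```text
clock: 2.18
tcp_pos: [0.5884, -0.262, 0.1718]
orientation: [-0.003, 0.802, 0.597, -0.001]
wrist_force: [0.8, 0.1, 0.2]
finger_gap: 0.0515
grip_force: 0.0
```

```bash
python3 - <<'E'
from workcell import status, vision
from h import *
w=vision.read_camera("wrist"); t=vision.read_camera("top"); s=vision.read_camera("scene")
st=status.get_state(); print(st["tcp_pos"],st["orientation"],st["wrist_force"])
pickle.dump(dict(w=w,t=t,s=s),open("c1.pkl","wb"))
cv2.imwrite("pics/w1.png",w["image"])
K=w["camera_matrix"];print(K.round(1).tolist())
def fish(p):
    q=(w["camera_from_world"]@np.r_[p,1])[:3];th=np.arctan2(np.hypot(q[0],q[1]),q[2]);u=q[:2]/np.hypot(q[0],q[1])
    return K[0,0]*th*u+K[:2,2]
y=np.array([.287,.958,0]);x=np.array([.958,-.287,0])
c=np.array([.591,-.264,.1])
for a in(-.03,0,.03):
  for b in(-.005,.005): print(a,b,fish(c+a*y+b*x).round(1))
E
```

```text
[ 0.59126169 -0.26303448  0.17679431] [1.50130450e-03 8.01928288e-01 5.97418087e-01 6.29833738e-04] [-0.20098545 -0.22007706  0.90980124]
[[371.6, 0.0, 325.4], [0.0, 371.6, 242.5], [0.0, 0.0, 1.0]]
-0.03 -0.005 [323.8 308.2]
-0.03 0.005 [339.6 308.2]
0 -0.005 [323.7 264.4]
0 0.005 [340.3 264.4]
0.03 -0.005 [323.6 215.9]
0.03 0.005 [341. 216.]
```

View pics/w1.png

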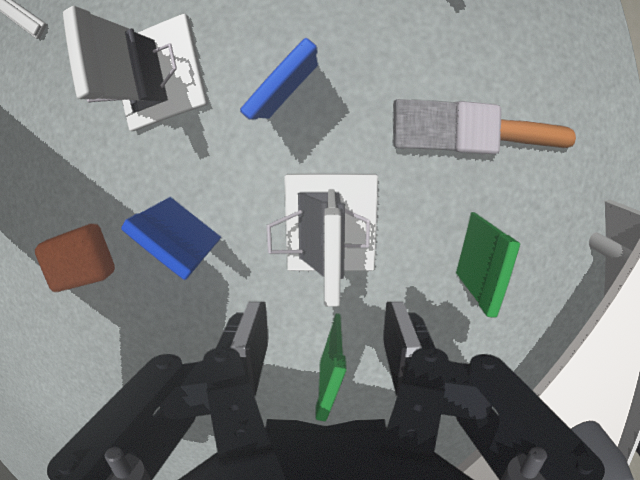

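The wrist view shows the bar's top face at columns 324–341 and rows 207–305, centred between the open fingers. That is within about 3 mm of the prediction, along the uncritical width direction. The fingers and body are clear of the green plate at (330,370). I'll descend and grip.

apply_moves(moves=[0.02,0.08,-0.5,0,0,0,0.02,0.08,-1.2,0,0,0,0.02,0.08,-1.9,0,0,0,0.02,0.08,-2.5,0,0,0,0.02,0.08,-3.0,0,0,0,0.02,0.08,-3.4,0,0,0,0.02,0.08,-3.65,0,0,0,0.02,0.08,-3.8,0,0,0,0.02,0.08,-3.8,0,0,0,0.02,0.08,-3.8,0,0,0,0.02,0.08,-3.8,0,0,0,0.02,0.08,-3.8,0,0,0])

```text
clock: 3.33
tcp_pos: [0.5913, -0.2614, 0.0802]
orientation: [0.001, 0.802, 0.597, 0.0]
wrist_force: [-0.1, -0.4, -0.4]
finger_gap: 0.0514
grip_force: 0.0
```

apply_moves(moves=[0,0,0,0,0,0,0,0,0,0,0,0,0,0,0,0,0,0,0,0,0,0,0,0,0,0,0,0,0,0,0,0,0,0,0,0,0,0,0,0,0,0,0,0,0,0,0,0,0,0,0,0,0,0,0,0,0,0,0,0], claw=0, newtons=60)

```text
clock: 4.17
tcp_pos: [0.5916, -0.2614, 0.0797]
orientation: [0.001, 0.802, 0.597, 0.0]
wrist_force: [5.0, -2.2, 0.2]
finger_gap: 0.009
grip_force: 60.7
```

Bar gripped: gap 9 mm, force 61 N. Now I'll pull straight up.

apply_moves(moves=[0,0,0.1,0,0,0,0,0,0.25,0,0,0,0,0,0.45,0,0,0,0,0,0.7,0,0,0,0,0,0.95,0,0,0,0,0,1.2,0,0,0,0,0,1.45,0,0,0,0,0,1.7,0,0,0,0,0,1.95,0,0,0,0,0,2.2,0,0,0,0,0,2.5,0,0,0,0,0,3.0,0,0,0,0,0,3.5,0,0,0,0,0,4.1,0,0,0,0,0,4.8,0,0,0,0,0,5.4,0,0,0,0,0,5.8,0,0,0,0,0,6.0,0,0,0,0,0,6.0,0,0,0])

```text
clock: 5.75
tcp_pos: [0.5912, -0.2613, 0.2307]
orientation: [0.001, 0.802, 0.597, 0.0]
wrist_force: [0.5, 0.3, -0.6]
finger_gap: 0.009
grip_force: 60.5
```

```bash
python3 - <<'E'
from workcell import status, vision
from h import *
t=vision.read_camera("top"); w=vision.read_camera("wrist");s=vision.read_camera("scene")
st=status.get_state(); print(st["tcp_pos"],st["joint_pos"],st["finger_gap"],st["grip_force"])
a=np.vstack([s["image"][60:320,90:390]])
b=w["image"][120:380,170:470]
cv2.imwrite("pics/lift.png",cv2.resize(np.hstack([a,b]),None,fx=1.33,fy=1.33))
# tray: fit in top image (unoccluded? first picture)
t0=pickle.load(open("cams.pkl","rb"))["top"]
c=np.array([plane(t0,u,.025)[:2] for u in ((121,211),(200,219),(178,322),(101,313))])
r=cv2.minAreaRect(c.astype(np.float32));print(r,c.mean(0))
E
```

```text
[ 0.59037278 -0.26080035  0.22826199] [-5.40237764e-01  4.58680405e-01  2.33724921e-01  1.34751135e+00
 -2.24296465e-05  1.32159905e+00] 0.009220338314962757 60.540404319763184
((0.5134849548339844, 0.33101218938827515), (0.1690409928560257, 0.22645224630832672), 82.080322265625) [0.51304259 0.33301071]
```

View pics/lift.png

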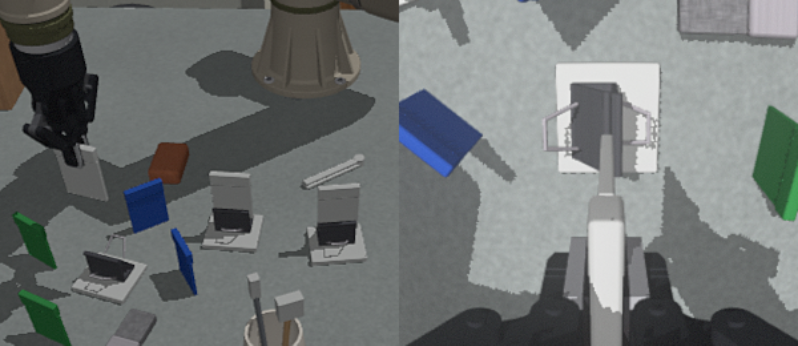

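The tag is clear of its clip and held upright, the clip at left is now empty, and the two firm tags are untouched. The tray centre is at (0.513, 0.333) with yaw about −0.13. I'll carry the tag over.

apply_moves(moves=[-0.08,0.5,0,0,0,0.01,-0.23,1.4,0,0,0,0.02,-0.43,2.6,0,0,0,0.03,-0.66,4.0,0,0,0,0.04,-0.89,5.4,0,0,0,0.05,-1.12,6.8,0,0,0,0.06,-1.35,8.2,0,0,0,0.07,-1.58,9.6,0,0,0,0.08,-1.81,11.0,0,0,0,0.09,-2.04,12.4,0,0,0,0.1,-2.27,13.8,0,0,0,0.11,-2.5,15.2,0,0,0,0.12,-2.73,16.6,0,0,0,0.13,-2.96,18.0,0,0,0,0.14,-3.2,19.4,0,0,0,0.15,-3.43,20.8,0,0,0,0.16,-3.64,22.1,0,0,0,0.16,-3.8,23.1,0,0,0,0.16,-3.9,23.7,0,0,0,0.16,-3.94,23.92,0,0,0,0.16])

```text
clock: 7.57
tcp_pos: [0.4907, 0.3391, 0.2285]
orientation: [-0.0, 0.751, 0.661, -0.001]
wrist_force: [0.1, 0.5, -1.1]
finger_gap: 0.009
grip_force: 60.5
```

apply_moves(moves=[0,0,0,0,0,0,0,0,0,0,0,0,0,0,0,0,0,0])

```text
clock: 7.82
tcp_pos: [0.4926, 0.3356, 0.2292]
orientation: [0.0, 0.752, 0.659, -0.0]
wrist_force: [1.0, -0.8, -0.6]
finger_gap: 0.009
grip_force: 60.5
```

```bash
python3 - <<'E'
from workcell import status, vision
from h import *
s=vision.read_camera("scene");w=vision.read_camera("wrist")
st=status.get_state(); print(st["tcp_pos"],st["joint_pos"],st["orientation"],st["finger_gap"])
cv2.imwrite("pics/over.png",np.hstack([s["image"][100:400,300:640],w["image"][100:400,120:560]]))
E
```

```text
[0.49280063 0.33556502 0.22941889] [ 4.63357446e-01  3.57610654e-01  8.48315810e-02  1.29804521e+00
 -2.64301219e-04  2.16716539e+00] [ 1.24326723e-04  7.52535623e-01  6.58551531e-01 -4.69253631e-05] 0.009112873318135786
```

View pics/over.png

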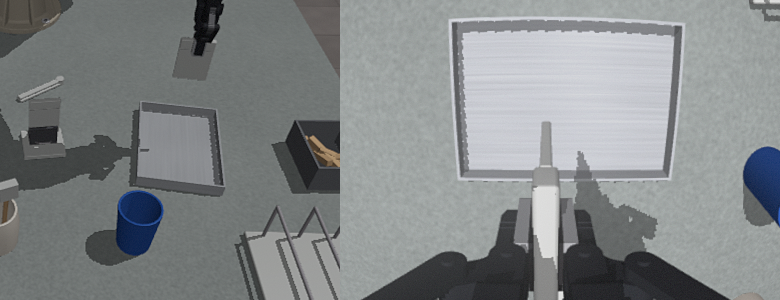

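The tag hangs over the tray, aligned with it and about 20 mm to the −x side as planned. I'll tilt it about 0.2 rad so it falls towards the middle, then lower it.

apply_moves(moves=[0,0,-0.3,0.006,0.05,0,0,0,-0.9,0.013,0.1,0,0,0,-1.6,0.02,0.15,0,0,0,-2.4,0.026,0.198,0,0,0,-3.2,0.026,0.198,0,0,0,-4.0,0.026,0.198,0,0,0,-4.7,0.026,0.198,0,0,0,-5.2,0.026,0.198,0,0,0,-5.6,0.026,0.198,0,0,0,-5.9,0.026,0.198,0,0,0,-6.1,0.026,0.198,0,0,0,-6.2,0.026,0.198,0,0,0,-6.26,0.026,0.198,0,0,0,-6.3,0.026,0.198,0,0,0,-6.3,0.026,0.198,0,0,0,-6.3,0.026,0.198,0])

```text
clock: 9.25
tcp_pos: [0.4926, 0.3372, 0.0724]
orientation: [-0.075, 0.748, 0.656, -0.065]
wrist_force: [0.2, -0.1, -0.5]
finger_gap: 0.0091
grip_force: 60.6
```

apply_moves(moves=[0,0,0,0,0,0,0,0,0,0,0,0,0,0,0,0,0,0,0,0,0,0,0,0,0,0,0,0,0,0,0,0,0,0,0,0,0,0,0,0,0,0,0,0,0.2,0,0,0,0,0,0.6,0,0,0,0,0,1.1,0,0,0,0,0,1.8,0,0,0,0,0,2.6,0,0,0,0,0,3.6,0,0,0,0,0,4.6,0,0,0,0,0,5.4,0,0,0,0,0,6.0,0,0,0,0,0,6.3,0,0,0,0,0,6.3,0,0,0], claw=70)

```text
clock: 10.75
tcp_pos: [0.4932, 0.3374, 0.232]
orientation: [-0.074, 0.748, 0.656, -0.064]
wrist_force: [-0.1, 0.1, 0.4]
finger_gap: 0.0595
grip_force: 0.0
```

```bash
python3 - <<'E'
from workcell import status, vision
from h import *
s=vision.read_camera("scene");w=vision.read_camera("wrist")
st=status.get_state(); print(st["tcp_pos"],st["wrist_force"],st["finger_gap"])
cv2.imwrite("pics/end.png",np.hstack([s["image"][140:400,90:540],w["image"][70:330,140:490]]))
E
```

```text
[0.49233458 0.33692849 0.22915441] [-0.23046174  0.5454661  -0.09654876] 0.05956952358499833
```

View pics/end.png

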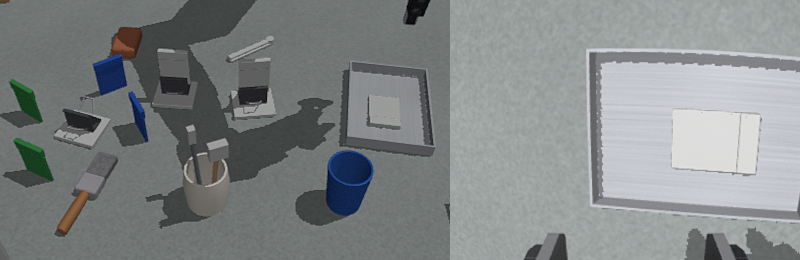

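The tag lies flat well inside the tray at about (384,111) in the scene crop. Both firm tags still stand in their clips, and the gripper is open and clear of everything. I'll hand in now.

```bash
python3 -c "
from workcell import job
print(job.hand_in())"
```

```text
the job is handed in; nothing more can be done
None
```

I pulled the sunken tag out of its clip and it now lies flat in the aluminium tray, inside the rim; the other two tags are still in their clips, and I handed the job in at about 11 s.

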